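Peel off the top sample tray and present it over the lamp

ROBOT

A 6-joint arm with a two-finger parallel gripper is mounted at the origin on the work surface. World frame = base frame: x ahead of the robot, y to its left, z up, the work surface at z = 0. Lengths are in m, angles in degrees, forces in N, time in s.
With the tool pointing down it reaches from about 0.35 to 0.85 m from the base axis. Payload 8.1 kg.
Tool frame: the origin (TCP) lies midway between the tips of the shut fingers; the grasp point (between the pads) lies ctrl.tcp_to_grasp behind it (ctrl.tcp_to_grasp is the distance from the TCP to the grasp point, in m); z points along the fingers, y is the line along which they close (so a half turn about z gives the same grasp; the last joint's range is limited). The gripper opens to 93 mm and grips with 3 to 60 N. Pads are 15 mm wide; open, the fingers measure 128 mm over their backs; the gripper's body (75 mm by 188 mm) begins 65 mm behind the grasp point.
Start: joints at [-77.601, 7.471, 85.268, -0, 87.261, -4.893], TCP at [0.178, -0.573, 0.219] pointing down, gripper open.
Joint ranges: [-169.43, 169.43], [-51.17, 129.36], [1.28, 143.12], [-76.62, 256.62], [0, 156.53], [-152.29, 152.29]. Speed limits (degrees/s): [136.94, 136.94, 159.86, 180, 180, 180].

INTERFACE

Orientations are given as a 3x3 rotation matrix whose columns are the frame's x, y, z axes.
In Python, from bench import telemetry, grab_frame, camera_info, ticket, trace, ctrl gives the robot as it stands.
- The arm moves only by the tool servo_tool, never from a script. Its argument "series" is a list of rows, each an object of numbers: "dx", "dy", "dz": the shift along the tool's x, y, z in cm; "wx", "wy", "wz": the turn, a rotation vector about the tool's x, y, z in rad. In form: [{"dx": .., "dy": .., "dz": .., "wx": .., "wy": .., "wz": ..}, ...]. A call has 1 to 5 rows; each row is the pose to reach, as a shift and turn from the pose commanded when the call began, along the tool's axes at that moment; what a row does not reach only later rows make up. A row lasts 1/10 s, in which the tool goes at most 50 mm and 8.59 degrees, less where a joint would pass 70% of its speed; a pose out of reach is approached as far as the arm can. A call with a gripper value outside its range is refused whole. "fingers" is the opening, from -1 (shut) to 1 (fully open), so that 0 is half open, set as the call begins (left out, the last holds). The fingers move at their own pace and stop on an object; "force" is the grip in N (left out, the last holds). Time passes only in rows, so rows that repeat a pose let the fingers close. It gives the time, the measured TCP pose, the force, the opening and the grip force at its end, in the units of the state.
- telemetry.state(): the state, without advancing time (a new reading comes with each control period).
- grab_frame(name): name is "scene" or "side" or "wrist"; returns the picture (480x640x3 uint8, red, green, blue); there is no depth.
- camera_info(name): a dict with "fx", "fy", "cx", "cy" (pixels), "dist" ([k1, k2, p1, p2, k3] as OpenCV has them; the pictures are not rectified), "R" (3x3) and "t" (3): a world point X has camera coordinates R X + t; the wrist camera has in their place "tool_from_camera" (4x4, takes a point from camera to tool coordinates, whose origin is the TCP and whose axes are the flange's). Camera axes: x right, y down, z forward; pixel columns grow to the right and rows downward; lengths in m; the calibration is good to about 2 mm. A picture is of the moment at which its call begins: read the wrist's pose just before it. camera_info takes no time and is no camera call.
- ticket.job_done(): hands the job in; it is judged then, once.
Trained networks look in the newest picture that a camera, given by its name, has taken for a name from the list of things; names that differ only in an ending like _2 or _b are one class to them, and where a whole thing is asked for, a point or a joint stands for the part that bears it (a point fixed in the world has none). Each returns a list of dicts, best first, with "score" (0 to 1); they miss things now and then, are a little off and sometimes report something else, mostly with a low value. They report only what shows in the picture. A call takes as long as a camera call. They do not tell look-alikes from the thing itself.
- trace(camera, thing): "region" (480x640 bool, what is visible of it) and "box" ([left, top, right, bottom] in pixels, round what is visible of it).
The state is a dict: "time": time; "qpos": joint angles; "joint_velocities": joint speeds; "tau": joint torques, N m; "ee_pos": TCP position; "tool_rot": TCP orientation; "ft_force": force on the tool from outside, world axes, zero at the start; "moment": the same for the moment, N m; "gripper_width": opening from 0.0 (shut) to 1.0 (fully open); "finger_force": force on a finger pad.
Only numpy, scipy, OpenCV 4.12 (cv2) and the standard library are available. Lean on these libraries where they do the work, as an engineer would, in place of code of your own. Each camera call takes 0.05 s, during which the arm holds its last target. There are 200 camera calls.

TASK

Slide the round lamp along the bench, without lifting or tipping it, until it stands wholly inside the empty ring mark. Then take the top tray of the sticky nested stack by its upright tab and peel it off by lifting that corner first while the opposite corner still rests on the stack, leaving the trays below where they are. Finish while holding the tray by its tab, level and still, centred over the lamp with its underside about 10 cm above the lamp's top; do not put it down, and leave the dish, bottle and box alone.

Things in the scene. Friction and masses are not known exactly. Their poses are not given: they have to be found in the camera images.
- lamp: Round inspection lamp, an aluminium puck 60 mm in diameter and 45 mm high with a flat white top and a black foot band, 0.35 kg, loose on the bench; it starts roughly centred on one of the two ring marks. Origin: centre of its underside, z up. Gripping it across its diameter is the way to slide it.
- mark_view: The empty ring mark, where the lamp is to go: thin flat white circle painted on the black bench, inner diameter 90 mm, line 3 mm wide. Origin: its centre, at bench height (z = 0).
- mark_park: The other ring mark, the same in look and size, in which the lamp stands at the start. Origin: its centre, at bench height.
- stack: Three lower steel trays as one piece, loose on the bench, 1.6 kg: 130 mm (x) by 100 mm (y) at the rims, 45 mm high to the top rim. Origin: centre of the underside; z up, x along the long side. Four dark sprung clips, two on each short side (30 mm either side of the middle, up to 50 mm high, 4 mm proud), rub on the top tray's rim and make it stick, about 1.6 N each, until that spot is 5 mm up.
- tray: Top tray, steel, about 0.2 kg, nested in the stack with the same axes, its origin 31 mm above the stack's. Origin: centre of its underside; z up, x along its 130 mm side, y along its 100 mm side. Pan 108 x 78 mm; flat rim 130 x 100 mm, 14 to 18 mm above the origin, resting on the stack's rim; the pan reaches 14 mm into the stack with 4 mm of play all round. Four clips grip its rim.
- tray_tab (a point): Middle of the upright tab on the tray's (+x, +y) corner, at tray coordinates (63.4, 48.8, 33) mm, 80 mm from the centre along the diagonal. The tab is a plate 10 mm thick, 30 mm long along that diagonal and 30 mm high, from the rim's upper face (18 mm) to 48 mm above the tray's origin; grip it from above across its thickness, a finger each side of the diagonal. Axes as the tray's.
- tray_heel (a point): Rim corner opposite the tab, underside of the rim, tray coordinates (-65, -50, 14) mm, 45 mm above the bench at first: the tray turns about it while it is peeled. Turning the tray about 14 degrees about this corner (tab 35 mm up) frees most of the rim; then lift it off. Axes as the tray's.
- dish: Bystander: closed round glass dish, 70 mm in diameter, 15 mm high. Origin: centre of its underside.
- oil: Bystander: small amber oil bottle with a black cap, 32 mm in diameter, 65 mm high. Origin: centre of its underside.
- slide_box: Bystander: box for glass slides, 61 x 86 mm, 31 mm high. Origin: centre of its underside.
Mind the look-alikes: they are no part of the job. Leave any blue look-alike of the tray alone.

How it is judged (in metres and radians):
On the way, in this order (a step that is already met when the one before it is completed fails the run):
1. the lamp stands still inside the empty ring (horizontal distance between lamp and mark_view below 0.015 m and linear speed of lamp below 0.01 m/s and height (world z) of lamp below 0.006 m), for 0.2 s.
2. the tab corner of the top tray is lifted, the opposite corner still on the stack (angle between tray's own z axis and vertical above 0.1 rad and z of tray_heel in the frame of stack below 0.051 m and height (world z) of tray_tab above 0.074 m), for 0.05 s.
At the end, for the whole second after the job is handed in: Tray held by its tab alone, still, level to about 10 degrees, centre within 30 mm of the lamp's axis, underside 50 to 150 mm above the lamp's top; lamp on the bench, centre within 15 mm of the ring's; lower trays flat within 30 mm of their start (horizontal distance between lamp and mark_view below 0.015 m and height (world z) of lamp below 0.006 m and angle between lamp's own z axis and vertical below 0.1 rad and z of tray in the frame of lamp between 0.095 and 0.195 m and horizontal distance between tray and lamp below 0.03 m and angle between tray's own z axis and vertical below 0.17 rad and linear speed of tray below 0.02 m/s and contact force between the fingers and tray above 1 N and distance between tray_tab and the grasp point below 0.035 m and contact force between tray and lamp below 0.05 N and contact force between tray and stack below 0.05 N and distance of stack from where it was at the start of the episode below 0.03 m and angle between stack's own z axis and vertical below 0.05 rad); the arm keeps its last pose, push and grip.
It fails at once if the lamp is lifted off the bench or tipped (height (world z) of lamp above 0.01 m or angle between lamp's own z axis and vertical above 0.2 rad).
It fails at once if the lower trays are lifted or pushed away (distance of stack from where it was at the start of the episode above 0.04 m or angle between stack's own z axis and vertical above 0.15 rad).
It fails at once if a bystander is disturbed (distance of any of dish, oil, slide_box from where it was at the start of the episode above 0.025 m).
It also fails if it takes over 64 s, if anything falls off the work surface, if the arm or the gripper's body presses on something with over 40 N, if the wrist force passes 120 N, or if a joint passes its speed limit or range.

## Working session

There is one attempt and no reset: what is moved stays moved. The work goes in short steps, Python scripts to look and compute and a tool call to move; the robot and the scene stay as the last step left them, time stands still between calls to the robot, and variables do not carry over. Pictures are saved under pics/ and viewed, at most 10 in all, crops included, and the job is handed in when it is done.

Besides the shell and the picture viewer there is one more tool, called after "Request:" by a JSON object that holds its "method" and its "body". servo_tool: Moves the arm, as the interface text tells. Its arguments: {"type":"object","properties":{"series":{"type":"array","items":{"type":"object","properties":{"dx":{"type":"number"},"dy":{"type":"number"},"dz":{"type":"number"},"wx":{"type":"number"},"wy":{"type":"number"},"wz":{"type":"number"}}}},"fingers":{"type":"number"},"force":{"type":"number"}},"required":["series"]}

```bash
ls; mkdir -p pics
cat > h.py <<'E'
import numpy as np, cv2
from bench import telemetry, grab_frame, camera_info, ticket, trace, ctrl
def K(ci): return np.array([[ci['fx'],0,ci['cx']],[0,ci['fy'],ci['cy']],[0,0,1.]])
def ext(name):
    ci=camera_info(name)
    if 'R' in ci: return ci,np.array(ci['R']),np.array(ci['t'])
    s=telemetry.state(); T=np.eye(4); T[:3,:3]=s['tool_rot']; T[:3,3]=s['ee_pos']
    M=np.linalg.inv(T@np.array(ci['tool_from_camera'])); return ci,M[:3,:3],M[:3,3]
def back(name,px,z,e=None):
    ci,R,t=e or ext(name)
    n=cv2.undistortPoints(np.array(px,float).reshape(-1,1,2),K(ci),np.array(ci['dist'])).reshape(-1,2)
    d=np.c_[n,np.ones(len(n))]@R; c=-R.T@t
    return c+d*((z-c[2])/d[:,2])[:,None]
def proj(name,X,e=None):
    ci,R,t=e or ext(name)
    return cv2.projectPoints(np.array(X,float).reshape(-1,3),cv2.Rodrigues(R)[0],t,K(ci),np.array(ci['dist']))[0].reshape(-1,2)
def snap(name,fn):
    im=grab_frame(name); cv2.imwrite('pics/'+fn,im[:,:,::-1]); return im
E
python3 - <<'E'
from h import *
print(ctrl, getattr(ctrl,'tcp_to_grasp',None)); s=telemetry.state(); print(s['time'],s['gripper_width'],np.round(s['tool_rot'],3).tolist(),s['ft_force'])
for c in ['scene','side','wrist']: snap(c,c+'0.png')
for c in ['scene','side','wrist']:
  for th in ['lamp','mark_view','stack','tray','tray_tab','dish','oil','slide_box']:
    for r in trace(c,th): 
        ys,xs=np.nonzero(r['region']); print(c,th,round(r['score'],2),np.round(r['box']),len(xs), np.round([xs.mean(),ys.mean()],1) if len(xs) else '')
E
```

```text
pics
<Robot object at 0x7f958b4c0050> 0.0188
0.0 1.001277808993383 [[0.955, 0.297, -0.0], [0.297, -0.955, 0.002], [0.0, -0.002, -1.0]] [-0.25331794 -0.09593185 -1.07741005]
scene lamp 0.72 [208. 199. 234. 224.] 620 [219.5 210.2]
scene mark_view 0.43 [279. 271. 284. 273.] 2 [282.5 272. ]
scene stack 0.67 [356. 246. 436. 323.] 839 [387.7 302.8]
scene tray 0.97 [446. 302. 529. 372.] 3538 [488.3 338.9]
scene tray 0.9 [275. 176. 333. 212.] 1504 [303.2 192.4]
scene tray 0.71 [360. 250. 435. 318.] 2699 [396.  281.2]
scene tray 0.71 [124. 215. 142. 243.] 343 [131.1 228.8]
scene tray 0.57 [452. 227. 526. 282.] 2142 [488.4 253.6]
scene tray 0.47 [355. 247. 435. 326.] 827 [387.8 303.3]
scene tray_tab 0.66 [278. 173. 333. 208.] 1418 [303.3 192.5]
scene tray_tab 0.63 [355. 251. 433. 320.] 2609 [395.5 281.1]
scene tray_tab 0.62 [447. 299. 526. 378.] 3541 [488.6 338.9]
scene tray_tab 0.56 [449. 229. 526. 283.] 2189 [488.3 253.6]
scene dish 0.75 [231. 324. 268. 361.] 1035 [248.5 341.8]
scene dish 0.19 [208. 198. 234. 224.] 614 [219.1 210.2]
scene oil 0.9 [127. 215. 141. 241.] 315 [130.7 228.6]

[... 273 characters left out ...]
[313.4 220.8]
side tray 0.92 [287. 177. 340. 215.] 1477 [314.1 200.8]
side tray 0.92 [206. 173. 250. 207.] 1221 [229.  189.5]
side tray 0.64 [224. 274. 298. 347.] 2290 [260.8 317.5]
side tray 0.62 [280. 150. 333. 184.] 1055 [305.  167.3]
side tray_tab 0.93 [289. 176. 341. 218.] 1405 [314.5 200.8]
side tray_tab 0.89 [223. 276. 300. 348.] 2333 [260.9 317.7]
side tray_tab 0.75 [201. 172. 253. 207.] 1316 [228.6 190.1]
side tray_tab 0.57 [274. 153. 332. 183.] 984 [304.7 167.6]
side dish 0.93 [415. 237. 440. 257.] 535 [425.8 247.4]
side oil 0.61 [441. 370. 460. 402.] 425 [450.2 386.8]
side oil 0.55 [288. 176. 342. 217.] 1486 [314.8 200.8]
side slide_box 0.78 [410. 193. 438. 225.] 748 [422.8 211.2]
```

View pics/scene0.png

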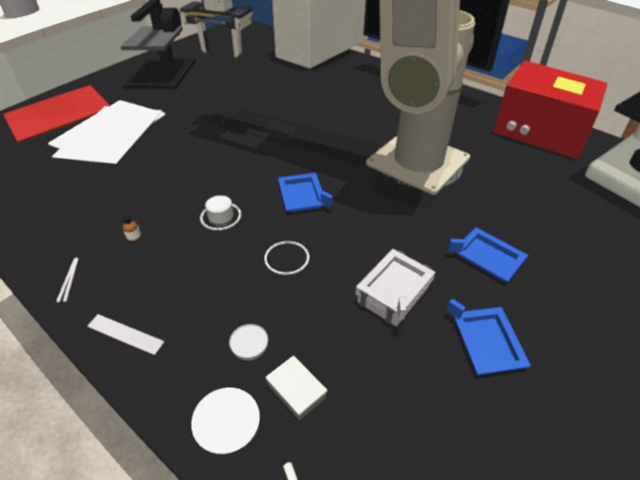

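View pics/side0.png

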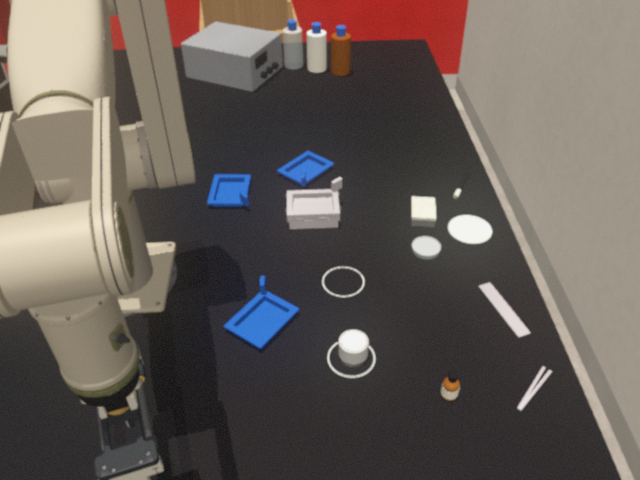

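The scene view shows the lamp at (219,210) in its ring, the empty ring at (287,257) and the grey stack at (396,285), with its tab near (400,305). In the side view they are at (353,348), (344,281) and (313,208), with the tab at (337,184). The blue trays are look-alikes.

Run:
```python
from h import *
E={c:ext(c) for c in ['scene','side']}
I={c:cv2.imread(f'pics/{c}0.png') for c in E}
roi={'scene':(258,236,316,278),'side':(316,262,372,302)}
for c in E:
    x0,y0,x1,y1=roi[c]; g=cv2.cvtColor(I[c][y0:y1,x0:x1],cv2.COLOR_BGR2GRAY); ys,xs=np.nonzero(g>90)
    P=back(c,np.c_[xs+x0,ys+y0],0,E[c])[:,:2]
    (cx,cy),r=cv2.minEnclosingCircle(P.astype(np.float32)); A=np.c_[2*P,np.ones(len(P))]; q=np.linalg.lstsq(A,(P**2).sum(1),rcond=None)[0]
    print(c,'ring',q[:2],np.sqrt(q[2]+q[0]**2+q[1]**2),len(P))
for th,z in [('lamp',.0225),('dish',.008),('oil',.03),('slide_box',.016)]:
    for c in E:
        grab_frame(c)
        r=trace(c,th)[0]; ys,xs=np.nonzero(r['region']); print(th,c,back(c,[[xs.mean(),ys.mean()]],z,E[c])[0].round(4))
for c,p in [('scene',(131,229)),('side',(450,387))]: print('oil',back(c,[p],.03,E[c])[0].round(3))
# lamp white top
# stack/tray crops
a=cv2.resize(I['scene'][235:335,345:445],None,fx=4,fy=4,interpolation=cv2.INTER_CUBIC)
b=cv2.resize(I['side'][165:240,270:370],None,fx=4,fy=4,interpolation=cv2.INTER_CUBIC)
b=cv2.copyMakeBorder(b,0,100,0,0,cv2.BORDER_CONSTANT)
cv2.imwrite('pics/c1.png',np.hstack([a,b]))
```

```text
scene ring [ 0.50580097 -0.04375461] 0.04684224610018025 403
side ring [ 0.50708149 -0.04449341] 0.04664275475856996 380
lamp scene [0.4321 0.1879 0.0225]
lamp side [ 0.5101 -0.2552  0.0225]
dish scene [0.714  0.0496 0.008 ]
dish side [0.7154 0.0477 0.008 ]
oil scene [ 0.6848 -0.3577  0.03  ]
oil side [ 0.6823 -0.3638  0.03  ]
slide_box scene [0.7288 0.1788 0.016 ]
slide_box side [0.7305 0.1736 0.016 ]
oil [ 0.685 -0.355  0.03 ]
oil [ 0.682 -0.365  0.03 ]
```

View pics/c1.png

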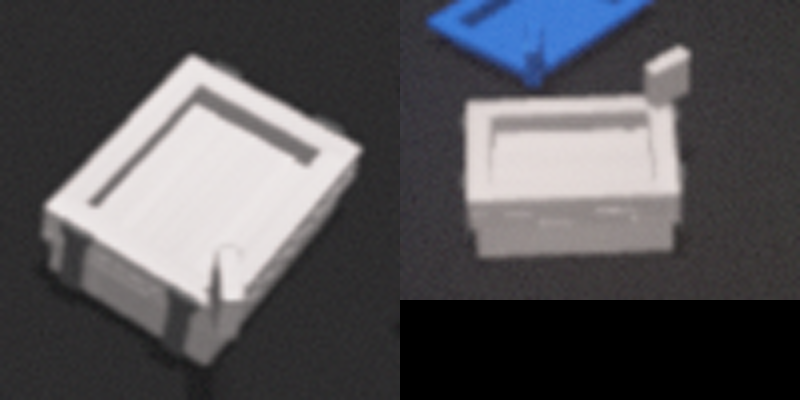

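Run:
```python
from h import *
from scipy.optimize import least_squares
E={c:ext(c) for c in ['scene','side']}
S=np.array([(192,55),(362,150),(215,302),(45,205)])/4+[345,235]
D=np.array([(468,100),(675,98),(681,195),(466,197)])/4+[270-100,165]
D=np.array([(68,100),(275,98),(281,195),(66,197)])/4+[270,165]
for c,p in [('scene',S),('side',D)]: print(c,back(c,p,.049,E[c])[:,:2].round(3).tolist())
# order in tray coords
def rig(p,Q): 
    a=p[2]; R=np.array([[np.cos(a),-np.sin(a),0],[np.sin(a),np.cos(a),0],[0,0,1]]); return np.array(Q)@R.T+[p[0],p[1],0]
h=.049
Qs=[(-.065,-.05,h),(-.065,.05,h),(.065,.05,h),(.065,-.05,h)]
Qd=[(-.065,.05,h),(.065,.05,h),(.065,-.05,h),(-.065,-.05,h)]
f=lambda p:np.r_[(proj('scene',rig(p,Qs),E['scene'])-S).ravel(),(proj('side',rig(p,Qd),E['side'])-D).ravel()]
x0=np.r_[back('side',D,h,E['side'])[:,:2].mean(0),0]
r=least_squares(f,x0,loss='soft_l1'); print(r.x,np.degrees(r.x[2]),f(r.x).reshape(-1,2).round(1).tolist())
t=rig(r.x,[(.0634,.0488,.064),(.0634,.0488,.079)]);print(t,proj('side',t,E['side']),proj('scene',t,E['scene']))
# lamp: silhouette centroid
for c,p in [('scene',(219.5,210.2)),('side',(352.7,348.0))]: print('lamp',back(c,[p],.0225,E[c])[0])
s=telemetry.state(); print(s['time'],s['ee_pos'])
```

```text
scene [[0.382, 0.146], [0.384, 0.247], [0.509, 0.239], [0.512, 0.144]]
side [[0.386, 0.243], [0.519, 0.237], [0.515, 0.138], [0.383, 0.144]]
[ 0.44886563  0.19395767 -0.03092973] -1.7721429363726604 [[-0.3, 0.1], [-1.0, -0.0], [-0.2, 3.1], [-1.3, -0.4], [-0.1, -0.6], [-1.5, -1.2], [-1.2, -1.1], [-0.4, -0.4]]
[[0.51374444 0.2407737  0.064     ]
 [0.51374444 0.2407737  0.079     ]] [[336.71081001 183.90836503]
 [336.74951953 179.15291231]] [[399.5935953  307.78191624]
 [400.71830527 302.74278228]]
lamp [ 0.50859214 -0.25310413  0.0225    ]
lamp [ 0.50942083 -0.25488774  0.0225    ]
2.15 [ 0.17835709 -0.57287951  0.21863042]
```

Request:
{"method": "servo_tool", "body": {"series": [{"dx": 4.5, "dy": -2, "wz": 0.1}, {"dx": 9, "dy": -4, "wz": 0.2}, {"dx": 13.5, "dy": -6, "wz": 0.302}, {"dx": 18, "dy": -8, "wz": 0.302}, {"dx": 22.5, "dy": -11, "wz": 0.302}], "fingers": 1, "force": 25}}

```text
schema error: expected keys dx, dy, dz, wx, wy, wz
```

```bash
cat >> h.py <<'E'
def delta(pos,yaw=0,tilt_w=None):
    "shift cm and rotvec rad from the present pose to TCP at pos, tool down with its x at yaw deg; tilt_w: world rotvec applied after"
    s=telemetry.state(); R=np.array(s['tool_rot']); a=np.radians(yaw)
    T=np.array([[np.cos(a),np.sin(a),0],[np.sin(a),-np.cos(a),0],[0,0,-1]])
    if tilt_w is not None: T=cv2.Rodrigues(np.array(tilt_w,float))[0]@T
    print('t',round(s['time'],2),'pos',np.round(s['ee_pos'],4),'F',np.round(s['ft_force'],1),'grip',round(s['gripper_width'],3),np.round(s['finger_force'],1))
    print('d',(R.T@(np.array(pos)-s['ee_pos'])*100).round(2),'w',cv2.Rodrigues(R.T@T)[0].ravel().round(4))
E
python3 -c "
from h import *
delta([.509,-.254,.15])"
```

```text
t 2.15 pos [ 0.1784 -0.5729  0.2186] F [-0.2 -1.2 -0.6] grip 1.0 0.0
d [ 41.05 -20.62   6.86] w [-0.     -0.      0.3018]
```

All keys are required.

Request:
{"method": "servo_tool", "body": {"series": [{"dx": 4.5, "dy": -2, "dz": 0, "wx": 0, "wy": 0, "wz": 0.1}, {"dx": 9, "dy": -4, "dz": 0, "wx": 0, "wy": 0, "wz": 0.2}, {"dx": 13.5, "dy": -6, "dz": 0, "wx": 0, "wy": 0, "wz": 0.302}, {"dx": 18, "dy": -8, "dz": 0, "wx": 0, "wy": 0, "wz": 0.302}, {"dx": 22.5, "dy": -11, "dz": 0, "wx": 0, "wy": 0, "wz": 0.302}], "fingers": 1, "force": 25}}

```text
time: 2.65
ee_pos: [0.3594, -0.403, 0.2188]
tool_rot: [[1.0, -0.001, 0.001], [-0.001, -1.0, -0.0], [0.001, 0.0, -1.0]]
ft_force: [0.3, 0.6, 0.6]
gripper_width: 1.003
finger_force: 0.0
```

```bash
python3 -c "
from h import *
delta([.509,-.254,.15])"
```

```text
t 2.65 pos [ 0.3594 -0.403   0.2188] F [0.3 0.6 0.6] grip 1.003 0.0
d [ 14.95 -14.91   6.88] w [ 0.0005 -0.0006 -0.0007]
```

Request:
{"method": "servo_tool", "body": {"series": [{"dx": 3.5, "dy": -3.5, "dz": 1, "wx": 0, "wy": 0, "wz": 0}, {"dx": 7, "dy": -7, "dz": 2, "wx": 0, "wy": 0, "wz": 0}, {"dx": 10.5, "dy": -10.5, "dz": 3, "wx": 0, "wy": 0, "wz": 0}, {"dx": 13.5, "dy": -13.5, "dz": 4, "wx": 0, "wy": 0, "wz": 0}, {"dx": 14.9, "dy": -14.8, "dz": 5, "wx": 0, "wy": 0, "wz": 0}]}}

```text
time: 3.15
ee_pos: [0.5092, -0.253, 0.1684]
tool_rot: [[1.0, 0.003, 0.001], [0.003, -1.0, 0.001], [0.001, -0.001, -1.0]]
ft_force: [-0.5, -0.9, 0.8]
gripper_width: 1.0
finger_force: 0.0
```

Run:
```python
from h import *
delta([.509,-.254,.15])
e=ext('wrist'); im=snap('wrist','w1.png')
for r in trace('wrist','lamp')[:2]:
    ys,xs=np.nonzero(r['region']); print(r['score'],np.round(r['box']),len(xs),back('wrist',[[xs.mean(),ys.mean()]],.03,e))
```

```text
t 3.15 pos [ 0.5092 -0.253   0.1684] F [-0.5 -0.9  0.8] grip 1.0 0.0
d [-0.02  0.1   1.84] w [-0.0006 -0.0009  0.0027]
0.91 [280. 189. 357. 270.] 4694 [[ 0.50913767 -0.25221566  0.03      ]]
```

View pics/w1.png

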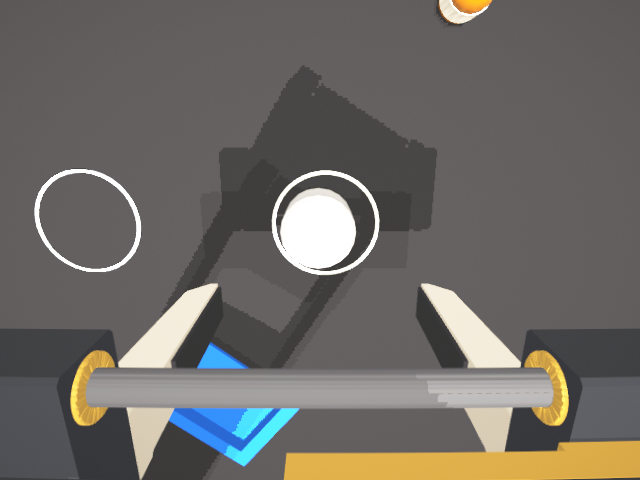

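The wrist view shows the lamp at (318,230), clear between the fingers, and the empty ring at (88,220). I'll lower the tool.

Request:
{"method": "servo_tool", "body": {"series": [{"dx": 0, "dy": 0, "dz": 5, "wx": 0, "wy": 0, "wz": 0}, {"dx": 0, "dy": 0, "dz": 9.5, "wx": 0, "wy": 0, "wz": 0}, {"dx": 0, "dy": 0, "dz": 13, "wx": 0, "wy": 0, "wz": 0}, {"dx": 0, "dy": 0, "dz": 15.5, "wx": 0, "wy": 0, "wz": 0}, {"dx": 0, "dy": 0, "dz": 16.1, "wx": 0, "wy": 0, "wz": 0}]}}

```text
time: 3.75
ee_pos: [0.5039, -0.2556, 0.0043]
tool_rot: [[1.0, -0.001, -0.005], [-0.001, -1.0, 0.003], [-0.005, -0.003, -1.0]]
ft_force: [-0.4, 0.1, -0.1]
gripper_width: 0.999
finger_force: 0.0
```

Request:
{"method": "servo_tool", "body": {"series": [{"dx": 0, "dy": 0, "dz": 0, "wx": 0, "wy": 0, "wz": 0}, {"dx": 0, "dy": 0, "dz": 0, "wx": 0, "wy": 0, "wz": 0}, {"dx": 0, "dy": 0, "dz": 0, "wx": 0, "wy": 0, "wz": 0}, {"dx": 0, "dy": 0, "dz": 0, "wx": 0, "wy": 0, "wz": 0}, {"dx": 0, "dy": 0, "dz": 0, "wx": 0, "wy": 0, "wz": 0}], "fingers": -0.2, "force": 15}}

```text
time: 4.25
ee_pos: [0.5079, -0.2561, 0.0091]
tool_rot: [[1.0, -0.0, 0.002], [-0.0, -1.0, -0.0], [0.002, 0.0, -1.0]]
ft_force: [-1.6, 3.4, 8.6]
gripper_width: 0.645
finger_force: 15.0
```

Run:
```python
from h import *
delta([.5065,-.044,.0085])
s=telemetry.state();print(s['moment'])
grab_frame('side')
delta([.5065,-.044,.0085]); 
r=trace('side','lamp')[0]; ys,xs=np.nonzero(r['region']);print(r['box'],r['score'],len(xs))
```

```text
t 4.25 pos [ 0.5079 -0.2561  0.0091] F [-1.6  3.4  8.6] grip 0.645 15.0
d [ -0.14 -21.21   0.05] w [ 0.0003 -0.0019 -0.    ]
[ 0.85666178  0.18676336 -0.02001821]
t 4.3 pos [ 0.5079 -0.2561  0.0091] F [0.2 4.2 6.6] grip 0.643 15.0
d [ -0.14 -21.21   0.05] w [ 0.0003 -0.0018  0.    ]
[344.5, 363.9, 364.7, 368.5] 0.62 30
```

Request:
{"method": "servo_tool", "body": {"series": [{"dx": 0, "dy": -1, "dz": 0, "wx": 0, "wy": 0, "wz": 0}, {"dx": 0, "dy": -3, "dz": 0, "wx": 0, "wy": 0, "wz": 0}, {"dx": 0, "dy": -5.5, "dz": 0, "wx": 0, "wy": 0, "wz": 0}, {"dx": 0, "dy": -8, "dz": 0, "wx": 0, "wy": 0, "wz": 0}, {"dx": -0.1, "dy": -10, "dz": 0, "wx": 0, "wy": 0, "wz": 0}]}}

```text
time: 4.85
ee_pos: [0.5073, -0.1561, 0.0091]
tool_rot: [[1.0, 0.0, 0.003], [0.0, -1.0, -0.003], [0.003, 0.003, -1.0]]
ft_force: [0.5, -4.3, 4.8]
gripper_width: 0.644
finger_force: 15.0
```

```bash
python3 -c "
from h import *
delta([.5065,-.044,.0085])"
```

```text
t 4.85 pos [ 0.5073 -0.1561  0.0091] F [ 0.5 -4.3  4.8] grip 0.644 15.0
d [ -0.08 -11.21   0.03] w [ 0.0026 -0.003   0.    ]
```

Request:
{"method": "servo_tool", "body": {"series": [{"dx": 0, "dy": -2.5, "dz": 0, "wx": 0, "wy": 0, "wz": 0}, {"dx": 0, "dy": -5, "dz": 0, "wx": 0, "wy": 0, "wz": 0}, {"dx": 0, "dy": -7.5, "dz": 0, "wx": 0, "wy": 0, "wz": 0}, {"dx": 0, "dy": -10, "dz": 0, "wx": 0, "wy": 0, "wz": 0}, {"dx": -0.1, "dy": -11.2, "dz": 0, "wx": 0, "wy": 0, "wz": 0}]}}

```text
time: 5.35
ee_pos: [0.5063, -0.0433, 0.0091]
tool_rot: [[1.0, 0.001, 0.003], [0.001, -1.0, -0.002], [0.003, 0.002, -1.0]]
ft_force: [0.1, -5.9, 5.5]
gripper_width: 0.639
finger_force: 15.0
```

Request:
{"method": "servo_tool", "body": {"series": [{"dx": 0, "dy": 0, "dz": 0, "wx": 0, "wy": 0, "wz": 0}, {"dx": 0, "dy": 0, "dz": 0, "wx": 0, "wy": 0, "wz": 0}, {"dx": 0, "dy": 0, "dz": 0, "wx": 0, "wy": 0, "wz": 0}]}}

```text
time: 5.65
ee_pos: [0.5062, -0.0425, 0.009]
tool_rot: [[1.0, 0.001, 0.003], [0.001, -1.0, 0.001], [0.003, -0.001, -1.0]]
ft_force: [-0.5, 6.1, 8.3]
gripper_width: 0.644
finger_force: 15.0
```

Run:
```python
from h import *
delta([.5065,-.044,.0085])
a=snap('wrist','w2.png'); b=snap('scene','s2.png'); c=snap('side','d2.png')
cv2.imwrite('pics/v2.png',np.hstack([cv2.resize(b[215:295,240:340],None,fx=4,fy=4),cv2.resize(c[240:320,295:395],None,fx=4,fy=4)])[:,:,::-1])
```

```text
t 5.65 pos [ 0.5062 -0.0425  0.009 ] F [-0.5  6.1  8.3] grip 0.644 15.0
d [0.03 0.15 0.05] w [-0.0014 -0.0026  0.0006]
```

View pics/v2.png

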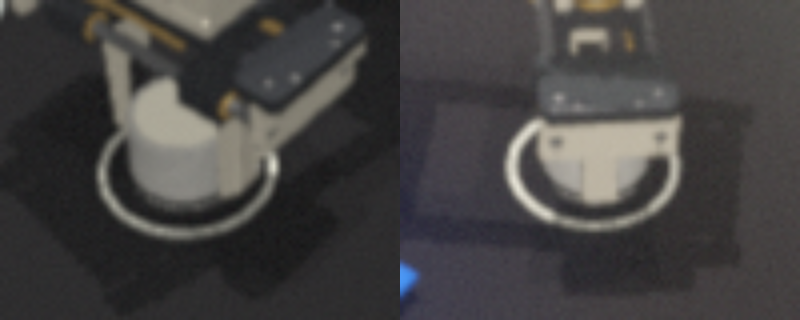

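Both views show the lamp standing inside the ring, so I'll release it and rise.

Request:
{"method": "servo_tool", "body": {"series": [{"dx": 0, "dy": 0, "dz": 0, "wx": 0, "wy": 0, "wz": 0}, {"dx": 0, "dy": 0, "dz": 0, "wx": 0, "wy": 0, "wz": 0}, {"dx": 0, "dy": 0, "dz": 0, "wx": 0, "wy": 0, "wz": 0}, {"dx": 0, "dy": 0, "dz": 0, "wx": 0, "wy": 0, "wz": 0}, {"dx": 0, "dy": 0, "dz": -0.2, "wx": 0, "wy": 0, "wz": 0}], "fingers": 1}}

```text
time: 6.3
ee_pos: [0.5045, -0.0442, 0.0092]
tool_rot: [[1.0, -0.0, -0.001], [-0.0, -1.0, 0.0], [-0.001, -0.0, -1.0]]
ft_force: [0.2, -0.6, 0.5]
gripper_width: 0.986
finger_force: 0.0
```

Request:
{"method": "servo_tool", "body": {"series": [{"dx": 0, "dy": 0, "dz": -3, "wx": 0, "wy": 0, "wz": 0}, {"dx": 0, "dy": 0, "dz": -7, "wx": 0, "wy": 0, "wz": 0}, {"dx": 0, "dy": 0, "dz": -11, "wx": 0, "wy": 0, "wz": 0}, {"dx": 0, "dy": 0, "dz": -15, "wx": 0, "wy": 0, "wz": 0}, {"dx": 0, "dy": 0, "dz": -18, "wx": 0, "wy": 0, "wz": 0}]}}

```text
time: 6.8
ee_pos: [0.5056, -0.0444, 0.1927]
tool_rot: [[1.0, -0.0, 0.003], [-0.0, -1.0, -0.001], [0.003, 0.001, -1.0]]
ft_force: [1.1, -0.6, 0.4]
gripper_width: 0.998
finger_force: 0.0
```

Run:
```python
from h import *
delta([.514,.241,.18],35.8)
e=ext('wrist');a=snap('wrist','w3.png')
g=cv2.cvtColor(a,cv2.COLOR_RGB2GRAY)
for r in trace('wrist','lamp')[:1]:
    ys,xs=np.nonzero(r['region']); print(r['score'],np.round(r['box']),back('wrist',[[xs.mean(),ys.mean()]],.03,e), 'ring px',proj('wrist',[[.5065,-.044,0]],e))
```

```text
t 6.8 pos [ 0.5056 -0.0444  0.1927] F [ 1.1 -0.6  0.4] grip 0.998 0.0
d [  0.82 -28.54   1.26] w [ 0.0014 -0.0024 -0.6252]
0.72 [279. 184. 350. 257.] [[ 0.50720003 -0.0428264   0.03      ]] ring px [[318.49120465 212.65040816]]
```

Request:
{"method": "servo_tool", "body": {"series": [{"dx": 0.1, "dy": -4.5, "dz": 0, "wx": 0, "wy": 0, "wz": -0.125}, {"dx": 0.2, "dy": -9, "dz": 0, "wx": 0, "wy": 0, "wz": -0.25}, {"dx": 0.4, "dy": -13.5, "dz": 0, "wx": 0, "wy": 0, "wz": -0.375}, {"dx": 0.5, "dy": -18, "dz": 0, "wx": 0, "wy": 0, "wz": -0.5}, {"dx": 0.6, "dy": -22, "dz": 0, "wx": 0, "wy": 0, "wz": -0.625}]}}

```text
time: 7.4
ee_pos: [0.5103, 0.1777, 0.1886]
tool_rot: [[0.808, 0.589, -0.001], [0.589, -0.808, -0.0], [-0.001, -0.001, -1.0]]
ft_force: [0.3, -1.0, 0.0]
gripper_width: 1.001
finger_force: 0.0
```

```bash
python3 -c "
from h import *
delta([.514,.241,.18],35.8)"
```

```text
t 7.4 pos [0.5103 0.1777 0.1886] F [ 0.3 -1.   0. ] grip 1.001 0.0
d [ 4.03 -4.9   0.85] w [-0.0006  0.0011  0.0052]
```

Request:
{"method": "servo_tool", "body": {"series": [{"dx": 2, "dy": -2.5, "dz": 0.4, "wx": 0, "wy": 0, "wz": 0}, {"dx": 3.5, "dy": -4.2, "dz": 0.8, "wx": 0, "wy": 0, "wz": 0}, {"dx": 4, "dy": -4.9, "dz": 0.9, "wx": 0, "wy": 0, "wz": 0}, {"dx": 4, "dy": -4.9, "dz": 0.9, "wx": 0, "wy": 0, "wz": 0}]}}

```text
time: 7.8
ee_pos: [0.5141, 0.2394, 0.1794]
tool_rot: [[0.81, 0.586, -0.002], [0.586, -0.81, -0.001], [-0.002, -0.001, -1.0]]
ft_force: [-0.2, -0.3, -0.9]
gripper_width: 1.001
finger_force: 0.0
```

Run:
```python
from h import *
delta([.514,.241,.053],35.8)
e=ext('wrist');a=snap('wrist','w4.png')
for n,X in [('tab',[.5137,.2408,.079]),('rim corner',[.5155,.2419,.049])]: print(n,proj('wrist',[X],e))
```

```text
t 7.8 pos [0.5141 0.2394 0.1794] F [-0.2 -0.3 -0.9] grip 1.001 0.0
d [ 0.12 -0.13 12.64] w [-0.0005  0.002   0.0014]
tab [[317.39862705 239.15559053]]
rim corner [[317.76655707 226.08375846]]
```

View pics/w4.png

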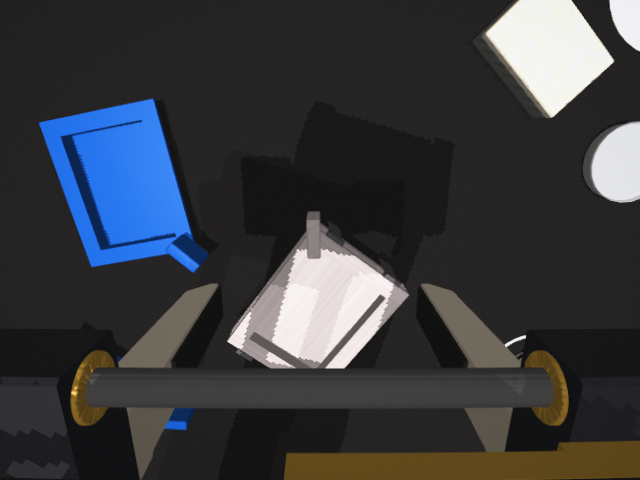

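Run:
```python
from h import *
a=cv2.imread('pics/w4.png'); cv2.imwrite('pics/c4.png',cv2.resize(a[195:285,260:380],None,fx=6,fy=6,interpolation=cv2.INTER_CUBIC))
```

```text
(no output)
```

View pics/c4.png

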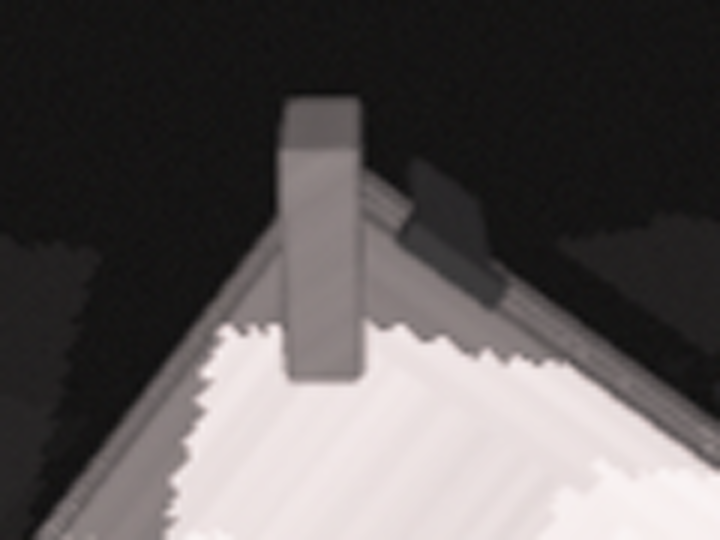

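Run:
```python
from h import *
P=np.array([(280,150),(363,150),(367,380),(287,380)])/6+[260,195]
W=back('wrist',P,.079); c=W.mean(0); print(c, [np.linalg.norm(W[i]-W[i-1]).round(4) for i in range(4)], np.degrees(np.arctan2(*((W[0]+W[1]-W[2]-W[3])[[1,0]]))))
delta([c[0],c[1],.053],36)
```

```text
[0.51237502 0.24164497 0.079     ] [np.float64(0.0294), np.float64(0.01), np.float64(0.0294), np.float64(0.0099)] 36.848748078163155
t 7.85 pos [0.5144 0.2384 0.1799] F [ 0.5  0.5 -0. ] grip 0.998 0.0
d [ 0.04 -0.38 12.69] w [ 0.      0.0016 -0.003 ]
```

Request:
{"method": "servo_tool", "body": {"series": [{"dx": 0, "dy": -0.2, "dz": 4, "wx": 0, "wy": 0, "wz": -0.015}, {"dx": 0, "dy": -0.3, "dz": 8, "wx": 0, "wy": 0, "wz": -0.015}, {"dx": 0, "dy": -0.3, "dz": 10.5, "wx": 0, "wy": 0, "wz": -0.015}, {"dx": 0, "dy": -0.3, "dz": 11.8, "wx": 0, "wy": 0, "wz": -0.015}, {"dx": 0, "dy": -0.3, "dz": 12.4, "wx": 0, "wy": 0, "wz": -0.015}], "fingers": 0, "force": 15}}

```text
time: 8.35
ee_pos: [0.5127, 0.24, 0.0556]
tool_rot: [[0.803, 0.596, -0.002], [0.596, -0.803, -0.001], [-0.002, -0.0, -1.0]]
ft_force: [-0.2, -0.5, 0.3]
gripper_width: 0.622
finger_force: 0.0
```

Request:
{"method": "servo_tool", "body": {"series": [{"dx": 0, "dy": 0, "dz": 0, "wx": 0, "wy": 0, "wz": 0}, {"dx": 0, "dy": 0, "dz": 0, "wx": 0, "wy": 0, "wz": 0}, {"dx": 0, "dy": 0, "dz": 0, "wx": 0, "wy": 0, "wz": 0}]}}

```text
time: 8.65
ee_pos: [0.5144, 0.2418, 0.0585]
tool_rot: [[0.802, 0.597, 0.003], [0.597, -0.802, 0.001], [0.003, 0.001, -1.0]]
ft_force: [0.2, 0.5, 0.1]
gripper_width: 0.502
finger_force: 0.0
```

Run:
```python
from h import *
delta([.513,.2412,.053],36.4)
snap('wrist','w5.png')
```

```text
t 8.65 pos [0.5144 0.2418 0.0585] F [0.2 0.5 0.1] grip 0.502 0.0
d [-0.15 -0.04  0.55] w [ 0.0009 -0.0029  0.0044]
```

View pics/w5.png

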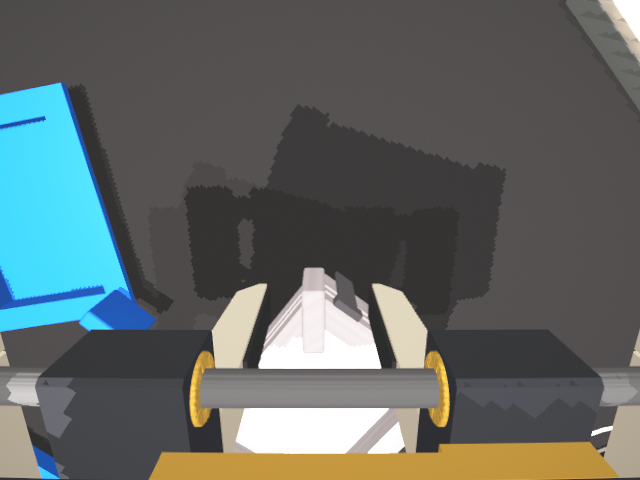

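Run:
```python
from h import *
a=cv2.imread('pics/w5.png'); g=cv2.cvtColor(a,cv2.COLOR_BGR2GRAY).astype(int)
for y in (285,300,320,340): print(y,g[y,296:332].tolist())
ci=camera_info('wrist'); T=np.array(ci['tool_from_camera']); print(T.round(4).tolist(),ci['cx'],ci['cy'],ci['fx'])
s=telemetry.state(); R=np.array(s['tool_rot'])
W=back('wrist',[(302.5,320),(324,320),(313.3,330)],.079); print(W, (R.T@(W-s['ee_pos']).T).T*1000)
```

```text
285 [51, 50, 52, 52, 50, 89, 155, 192, 194, 197, 196, 193, 191, 188, 188, 189, 190, 190, 191, 194, 195, 198, 199, 199, 198, 197, 192, 187, 201, 227, 225, 195, 177, 177, 180, 183]
300 [234, 215, 191, 217, 234, 226, 230, 239, 244, 246, 246, 246, 246, 245, 245, 245, 245, 244, 244, 243, 242, 241, 240, 240, 241, 240, 237, 233, 224, 223, 236, 227, 201, 180, 181, 179]
320 [241, 240, 240, 240, 239, 230, 219, 236, 241, 245, 244, 244, 244, 244, 244, 243, 243, 243, 244, 244, 243, 243, 243, 242, 242, 241, 238, 234, 225, 228, 242, 242, 242, 242, 241, 240]
340 [255, 255, 255, 255, 255, 255, 246, 233, 239, 243, 244, 244, 244, 244, 244, 243, 243, 243, 242, 242, 243, 243, 243, 244, 244, 244, 241, 236, 245, 255, 255, 255, 255, 255, 255, 255]
[[-0.0013, -0.9581, -0.2864, 0.0797], [1.0, -0.0013, -0.0002, -0.0], [-0.0002, -0.2864, 0.9581, -0.1678], [0.0, 0.0, 0.0, 1.0]] 319.11610942100697 240.7672960755496 381.4700251124014
[[0.51003133 0.24772188 0.079     ]
 [0.51553266 0.24030603 0.079     ]
 [0.50890811 0.24113837 0.079     ]] [[  0.24692183  -7.22836809 -20.73744902]
 [  0.2321828    2.00522494 -20.73066005]
 [ -4.58494627  -2.61780759 -20.74630604]]
```

Between the fingers the tab is at column 313 against 319 for the tool centre, so I'll shift 2.6 mm sideways and go a little deeper before closing.

Request:
{"method": "servo_tool", "body": {"series": [{"dx": 0, "dy": -0.15, "dz": 0.2, "wx": 0, "wy": 0, "wz": 0}, {"dx": 0, "dy": -0.26, "dz": 0.35, "wx": 0, "wy": 0, "wz": 0}, {"dx": 0, "dy": -0.26, "dz": 0.35, "wx": 0, "wy": 0, "wz": 0}, {"dx": 0, "dy": -0.26, "dz": 0.35, "wx": 0, "wy": 0, "wz": 0}]}}

```text
time: 9.1
ee_pos: [0.5113, 0.2435, 0.053]
tool_rot: [[0.802, 0.597, -0.0], [0.597, -0.802, -0.0], [-0.0, -0.0, -1.0]]
ft_force: [0.4, 0.4, 0.3]
gripper_width: 0.498
finger_force: 0.0
```

Request:
{"method": "servo_tool", "body": {"series": [{"dx": 0, "dy": 0, "dz": 0, "wx": 0, "wy": 0, "wz": 0}, {"dx": 0, "dy": 0, "dz": 0, "wx": 0, "wy": 0, "wz": 0}, {"dx": 0, "dy": 0, "dz": 0, "wx": 0, "wy": 0, "wz": 0}, {"dx": 0, "dy": 0, "dz": 0, "wx": 0, "wy": 0, "wz": 0}, {"dx": 0, "dy": 0, "dz": 0, "wx": 0, "wy": 0, "wz": 0}], "fingers": -1, "force": 10}}

```text
time: 9.6
ee_pos: [0.5115, 0.2435, 0.0531]
tool_rot: [[0.802, 0.597, -0.0], [0.597, -0.802, 0.0], [-0.0, -0.0, -1.0]]
ft_force: [-0.6, 0.3, -0.4]
gripper_width: 0.122
finger_force: 0.0
```

Request:
{"method": "servo_tool", "body": {"series": [{"dx": 0, "dy": 0, "dz": 0, "wx": 0, "wy": 0, "wz": 0}, {"dx": 0, "dy": 0, "dz": 0, "wx": 0, "wy": 0, "wz": 0}, {"dx": 0, "dy": 0, "dz": 0, "wx": 0, "wy": 0, "wz": 0}], "force": 55}}

```text
time: 9.9
ee_pos: [0.5116, 0.2434, 0.0532]
tool_rot: [[0.802, 0.597, 0.0], [0.597, -0.802, -0.0], [0.0, 0.0, -1.0]]
ft_force: [-0.2, -1.4, -0.5]
gripper_width: 0.108
finger_force: 55.0
```

The tab is gripped at a 10 mm opening. I'll peel by turning about the heel.

Request:
{"method": "servo_tool", "body": {"series": [{"dx": -0.03, "dy": 0, "dz": -0.48, "wx": 0, "wy": 0.03, "wz": 0}, {"dx": -0.08, "dy": 0, "dz": -0.97, "wx": 0, "wy": 0.06, "wz": 0}, {"dx": -0.14, "dy": 0, "dz": -1.45, "wx": 0, "wy": 0.09, "wz": 0}, {"dx": -0.21, "dy": 0, "dz": -1.93, "wx": 0, "wy": 0.12, "wz": 0}, {"dx": -0.3, "dy": 0, "dz": -2.41, "wx": 0, "wy": 0.15, "wz": 0}]}}

```text
time: 10.4
ee_pos: [0.51, 0.2418, 0.0779]
tool_rot: [[0.793, 0.597, 0.123], [0.59, -0.802, 0.09], [0.152, 0.001, -0.988]]
ft_force: [3.1, 0.4, -1.8]
gripper_width: 0.109
finger_force: 55.0
```

Run:
```python
from h import *
s=telemetry.state(); print(s['time'],s['ee_pos'],s['ft_force'],s['gripper_width'],s['finger_force'])
b=snap('scene','s6.png'); c=snap('side','d6.png')
s=telemetry.state(); print(s['ee_pos'],s['ft_force'],s['moment'])
cv2.imwrite('pics/v6.png',np.hstack([cv2.resize(b[235:335,345:445],None,fx=4,fy=4),cv2.resize(c[140:240,270:370],None,fx=4,fy=4)])[:,:,::-1])
```

```text
10.4 [0.50996674 0.24184058 0.07785444] [ 3.14243265  0.38349495 -1.83251262] 0.1087437585966388 54.99939680099487
[0.50961202 0.24159948 0.07801965] [ 4.41507746  0.20822853 -2.54163857] [ 0.10072895 -0.71566681  0.12924142]
```

View pics/v6.png

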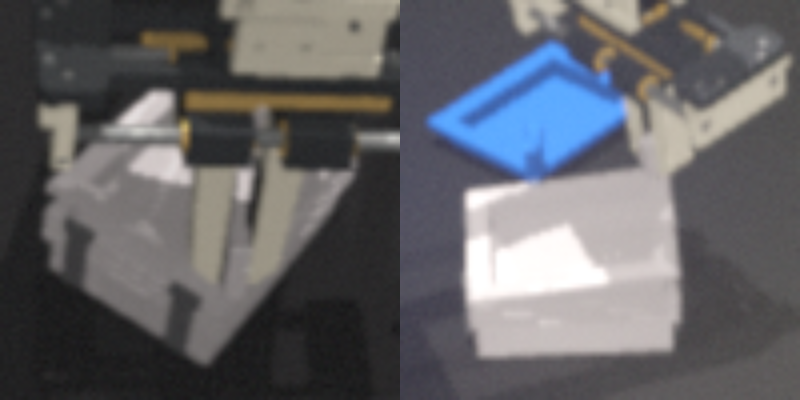

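The view shows the tab corner raised, the heel still on the rim and the stack in place. I'll peel further.

Request:
{"method": "servo_tool", "body": {"series": [{"dx": -0.04, "dy": 0, "dz": -0.5, "wx": 0, "wy": 0.03, "wz": 0}, {"dx": -0.09, "dy": 0, "dz": -1.0, "wx": 0, "wy": 0.06, "wz": 0}, {"dx": -0.16, "dy": 0, "dz": -1.61, "wx": 0, "wy": 0.1, "wz": 0}, {"dx": -0.16, "dy": 0, "dz": -1.61, "wx": 0, "wy": 0.1, "wz": 0}]}}

```text
time: 10.9
ee_pos: [0.506, 0.2392, 0.0933]
tool_rot: [[0.777, 0.597, 0.2], [0.578, -0.802, 0.148], [0.248, 0.0, -0.969]]
ft_force: [2.8, -0.3, -1.9]
gripper_width: 0.105
finger_force: 55.0
```

Run:
```python
from h import *
s=telemetry.state(); print(s['time'],s['ee_pos'],s['ft_force'],s['moment'],s['gripper_width'],s['finger_force'],np.array(s['tool_rot'])[2])
```

```text
10.9 [0.50604716 0.23915886 0.09333244] [ 2.83342956 -0.26070414 -1.89527655] [ 0.07453371 -0.57248645  0.11269724] 0.10451214969095388 54.99424338340759 [ 2.48450671e-01  3.20166567e-04 -9.68644497e-01]
```

Request:
{"method": "servo_tool", "body": {"series": [{"dx": 0.12, "dy": 0, "dz": -0.5, "wx": 0, "wy": 0, "wz": 0}, {"dx": 0.25, "dy": 0, "dz": -1, "wx": 0, "wy": 0, "wz": 0}, {"dx": 0.5, "dy": 0, "dz": -2, "wx": 0, "wy": 0, "wz": 0}, {"dx": 0.75, "dy": 0, "dz": -3, "wx": 0, "wy": 0, "wz": 0}, {"dx": 1.25, "dy": 0, "dz": -5, "wx": 0, "wy": 0, "wz": 0}]}}

```text
time: 11.4
ee_pos: [0.5046, 0.2389, 0.1438]
tool_rot: [[0.778, 0.597, 0.195], [0.579, -0.802, 0.147], [0.244, -0.001, -0.97]]
ft_force: [0.1, -0.3, -2.6]
gripper_width: 0.104
finger_force: 55.0
```

Request:
{"method": "servo_tool", "body": {"series": [{"dx": 0.5, "dy": 0, "dz": -2, "wx": 0, "wy": 0, "wz": 0}, {"dx": 1, "dy": 0, "dz": -4, "wx": 0, "wy": -0.05, "wz": 0}, {"dx": 1.5, "dy": 0, "dz": -6, "wx": 0, "wy": -0.12, "wz": 0}, {"dx": 1.5, "dy": 0, "dz": -6, "wx": 0, "wy": -0.2, "wz": 0}, {"dx": 1.5, "dy": 0, "dz": -6, "wx": 0, "wy": -0.25, "wz": 0}]}}

```text
time: 11.9
ee_pos: [0.5066, 0.2396, 0.2088]
tool_rot: [[0.802, 0.597, 0.001], [0.597, -0.802, -0.001], [0.0, 0.001, -1.0]]
ft_force: [0.2, -0.8, -2.8]
gripper_width: 0.102
finger_force: 55.0
```

Run:
```python
from h import *
delta([.572,.004,.18],36.6)
s=telemetry.state(); print(s['moment'],np.array(s['tool_rot'])[2])
b=snap('scene','s7.png'); c=snap('side','d7.png')
cv2.imwrite('pics/v7.png',np.hstack([b[180:380,290:490],c[90:290,230:430]])[:,:,::-1].repeat(2,0).repeat(2,1))
```

```text
t 11.9 pos [0.5066 0.2396 0.2088] F [ 0.2 -0.8 -2.8] grip 0.102 55.0
d [-8.82 22.8   2.91] w [ 0.0011 -0.0001  0.0009]
[ 0.03954325 -0.16087635  0.0023219 ] [ 1.34395555e-04  1.05850235e-03 -9.99999431e-01]
```

View pics/v7.png

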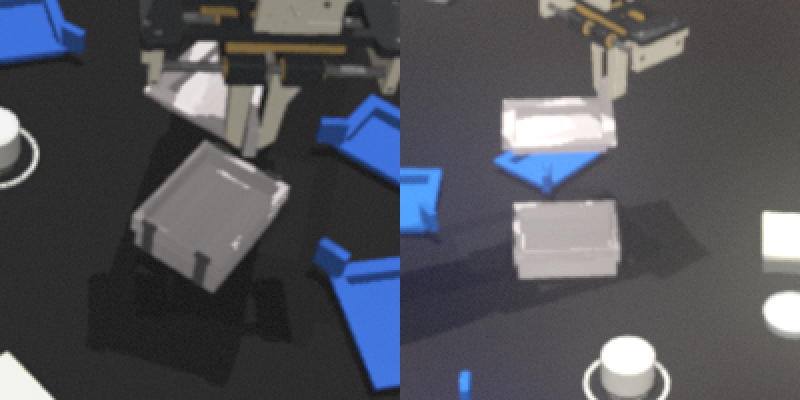

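The tray is off and looks level, and the stack has not moved. I'll carry it over the lamp.

Request:
{"method": "servo_tool", "body": {"series": [{"dx": -0.4, "dy": 1, "dz": 0.1, "wx": 0, "wy": 0, "wz": 0}, {"dx": -1.1, "dy": 3, "dz": 0.3, "wx": 0, "wy": 0, "wz": 0}, {"dx": -2.1, "dy": 5.5, "dz": 0.7, "wx": 0, "wy": 0, "wz": 0}, {"dx": -3.3, "dy": 8.5, "dz": 1.2, "wx": 0, "wy": 0, "wz": 0}, {"dx": -4.5, "dy": 11.5, "dz": 1.8, "wx": 0, "wy": 0, "wz": 0}]}}

```text
time: 12.5
ee_pos: [0.5379, 0.118, 0.1885]
tool_rot: [[0.802, 0.597, 0.002], [0.597, -0.802, 0.0], [0.002, 0.001, -1.0]]
ft_force: [1.0, 0.1, -2.0]
gripper_width: 0.098
finger_force: 55.0
```

Request:
{"method": "servo_tool", "body": {"series": [{"dx": -1.2, "dy": 3, "dz": 0.6, "wx": 0, "wy": 0, "wz": 0}, {"dx": -2.3, "dy": 6, "dz": 1.2, "wx": 0, "wy": 0, "wz": 0}, {"dx": -3.3, "dy": 8.5, "dz": 1.8, "wx": 0, "wy": 0, "wz": 0}, {"dx": -4, "dy": 10.3, "dz": 2.1, "wx": 0, "wy": 0, "wz": 0}, {"dx": -4.3, "dy": 11.1, "dz": 2.2, "wx": 0, "wy": 0, "wz": 0}]}}

```text
time: 13.0
ee_pos: [0.5692, 0.0025, 0.1659]
tool_rot: [[0.804, 0.595, 0.0], [0.595, -0.804, -0.0], [0.0, 0.0, -1.0]]
ft_force: [-0.8, -0.1, -2.6]
gripper_width: 0.105
finger_force: 55.0
```

Request:
{"method": "servo_tool", "body": {"series": [{"dx": 0, "dy": 0, "dz": 0, "wx": 0, "wy": 0, "wz": 0}, {"dx": 0, "dy": 0, "dz": 0, "wx": 0, "wy": 0, "wz": 0}, {"dx": 0, "dy": 0, "dz": 0, "wx": 0, "wy": 0, "wz": 0}, {"dx": 0, "dy": 0, "dz": 0, "wx": 0, "wy": 0, "wz": 0}]}}

```text
time: 13.4
ee_pos: [0.5698, 0.0061, 0.1666]
tool_rot: [[0.801, 0.598, 0.001], [0.598, -0.801, 0.0], [0.001, 0.0, -1.0]]
ft_force: [-0.4, 0.1, -2.8]
gripper_width: 0.105
finger_force: 55.0
```

Run:
```python
from h import *
from scipy.optimize import least_squares
delta([.571,.005,.168],36.6)
s=telemetry.state(); print(np.degrees(s['joint_velocities']).round(2).tolist(), s['gripper_width'],s['moment'])
E={c:ext(c) for c in ['scene','side']}
# nominal tray pose, predicted rim outline vs traced region
g=np.array(s['ee_pos']); a0=np.radians(-1); 
reg={}
for c in E:
    snap(c,c+'8.png')
    for r in trace(c,'tray'):
        b=np.array(r['box']); ys,xs=np.nonzero(r['region']); print(c,round(r['score'],2),b.round(),len(xs),np.round([xs.mean(),ys.mean()],1))
    n=np.array([[x,y,.016] for x,y in [(-.065,-.05),(-.065,.05),(.065,.05),(.065,-.05)]])+[g[0]-.0642,g[1]-.0477,g[2]-.022]
    print(c,'pred rim',proj(c,n,E[c]).round(1).tolist())
    for r in trace(c,'lamp')[:1]:
        ys,xs=np.nonzero(r['region']); print('lamp',round(r['score'],2),np.round(r['box']),back(c,[[xs.mean(),ys.mean()]],.0225,E[c])[0].round(4))
```

```text
t 13.4 pos [0.5698 0.0061 0.1666] F [-0.4  0.1 -2.8] grip 0.105 55.0
d [ 0.03  0.16 -0.14] w [ 0.0002 -0.0005  0.0023]
[-8.4, 14.21, -5.48, -7.08, 1.99, -4.89] 0.10517334330842915 [ 9.03384597e-02 -1.29005950e-01 -1.19340484e-04]
scene 0.8 [243. 186. 318. 236.] 1002 [281.7 207.1]
scene 0.62 [449. 230. 526. 280.] 2273 [488.5 253.2]
scene 0.59 [450. 300. 532. 374.] 3572 [488.6 339.1]
scene 0.51 [312. 196. 333. 206.] 101 [324.8 201.2]
scene pred rim [[286.4, 175.3], [324.3, 194.5], [279.6, 229.9], [241.0, 207.2]]
lamp 0.96 [273. 235. 298. 268.] [ 0.5057 -0.0444  0.0225]
side 0.92 [206. 174. 250. 205.] 1212 [229.  189.8]
side 0.82 [312. 200. 375. 245.] 2155 [344.4 227.9]
side 0.64 [225. 274. 297. 348.] 2345 [260.9 317.5]
side pred rim [[313.3, 243.5], [311.2, 212.7], [371.0, 210.2], [376.7, 240.7]]
lamp 0.8 [332. 259. 358. 292.] [ 0.5082 -0.0445  0.0225]
```

Run:
```python
from h import *
s=telemetry.state(); g=np.array(s['ee_pos']); e=ext('side'); grab_frame('side')
r=min(trace('side','tray'),key=lambda r:abs(np.mean(r['box'][::2])-344)); M=r['region']
pts=np.array([[x*a,y*b,z] for x,y,zs in [(.065,.05,(.014,.018)),(.054,.039,(0,))] for z in zs for a in(1,-1) for b in(1,-1)])
tab=np.array([[.0634+k*.015*.79+m*.005*.61,.0488+k*.015*.61-m*.005*.79,z] for k in(1,-1) for m in(1,-1) for z in(.018,.048)])
a=np.radians(-1); Rz=cv2.Rodrigues(np.array([0,0,a]))[0]; G=np.array([.0634,.0488,.022]); ax=np.array(s['tool_rot'])[:,1]
for th in np.radians(range(-8,9,2)):
    R=cv2.Rodrigues(ax*th)[0]@Rz; m=np.zeros(M.shape,np.uint8)
    for Q in (pts,tab):
        cv2.fillConvexPoly(m,cv2.convexHull(proj('side',(Q-G)@R.T+g,e).round().astype(np.int32)),1)
    print(round(np.degrees(th)),round((M&(m>0)).sum()/(M|(m>0)).sum(),3))
print(s['time'],np.abs(s['joint_velocities']).max())
```

```text
-8 0.712
-6 0.761
-4 0.806
-2 0.86
0 0.89
2 0.879
4 0.851
6 0.809
8 0.781
13.7 0.24016649423013536
```

The silhouette fit puts the tray within about 1° of level. I'll let it settle, then hand in.

Request:
{"method": "servo_tool", "body": {"series": [{"dx": 0, "dy": 0.1, "dz": 0, "wx": 0, "wy": 0, "wz": 0}, {"dx": 0, "dy": 0.1, "dz": 0, "wx": 0, "wy": 0, "wz": 0}, {"dx": 0, "dy": 0.1, "dz": 0, "wx": 0, "wy": 0, "wz": 0}, {"dx": 0, "dy": 0.1, "dz": 0, "wx": 0, "wy": 0, "wz": 0}, {"dx": 0, "dy": 0.1, "dz": 0, "wx": 0, "wy": 0, "wz": 0}]}}

```text
time: 14.3
ee_pos: [0.5704, 0.0043, 0.1663]
tool_rot: [[0.802, 0.597, -0.0], [0.597, -0.802, 0.0], [-0.0, -0.0, -1.0]]
ft_force: [-0.5, -0.3, -1.5]
gripper_width: 0.104
finger_force: 55.0
```

```bash
python3 -c "
from h import *
delta([.571,.005,.168],36.6)
print(ticket.job_done())"
```

```text
t 14.3 pos [0.5704 0.0043 0.1663] F [-0.5 -0.3 -1.5] grip 0.104 55.0
d [ 0.09 -0.02 -0.17] w [-0.     0.     0.001]
the job is handed in; nothing more can be done
None
```

The job was handed in at about 14.3 s, with no verdict returned: by my measurements the lamp stands in the ring and the peeled tray is held level by its tab, centred about 10 cm above the lamp.

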